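Tip the tower over and register it against the sprung stop

TASK

Push the standing wooden castle tower over, high on its decorated front, so that it falls onto its plain back with the door and windows facing up (do not pick it up). Then slide it flush against the batten and along it, battlements first, until it meets the stop's rubber pad, and press it there gently, at about 10 newtons for half a second; never press it harder than 16 newtons against the batten or the pad. Let go and leave it lying flush along the batten, up against the pad, with the other things on the table undisturbed.

Things in the scene. Friction and masses are not known exactly. Their poses are not given: they have to be found in the camera images.
- tower: solid wooden castle tower, 125 tall, 64 wide (y), 44 mm deep (x), 0.17 to 0.35 kg, standing on its foot. Origin at the foot's centre; z points to the battlements. The -x face is the decorated front (door frame, two round windows, 3 mm proud, below 80 mm). The +x face, the plain back, first looks along the fence to the stop within 10 degrees. Lying on its back, +x points down
- tower_mid (a point): the tower's middle: on its centre line, 62.5 mm from the foot and 62.5 mm from the ends of the battlements (three teeth 12 mm long); axes as the tower's. When the tower lies on its back this is 22 mm above the table, the battlements towards the stop
- fence: fixed plywood batten, 240 long, 22 thick, 25 mm high. Origin on the table at the middle of its working face; x runs along the face towards the stop, z up, y points out of the face to the side where the tower goes. A flush lying tower has its middle at y = 32 mm; the standing tower starts at y = 60 to 75 mm, x = -165 to -135 mm
- stop: fixed dark steel block at the fence's far end, 36 (x) x 64 (y) x 40 mm high, axes as the fence's, origin under its centre, 32 mm out from the fence's face. On its -x side a black pad (44 wide, 32 mm high) on a damped spring (5 N/mm, plus 2 N per 10 mm/s; 12 mm travel). The resting pad's face is 29 to 65 mm from the origin, set by a screw, unmeasured: only feel tells where
- mug_a: bystander, to be left alone: a white mug, 84 mm across, 95 mm tall; origin at the centre of its underside
- mug_b: bystander, to be left alone: a second white mug, 84 mm across, 95 mm tall; origin at the centre of its underside
- glue: bystander, to be left alone: a small yellow glue bottle, 40 mm across, 110 mm tall, standing near the start of the fence; origin at the centre of its underside
- tree: bystander, to be left alone: a flat plywood tree on a round black foot, about 76 mm wide and 111 mm tall, standing behind the fence; origin at the centre of its underside
- house: bystander, to be left alone: a wooden house block with a gabled roof, 50 x 60 x 80 mm; origin at the centre of its underside
- tape: bystander, to be left alone: an empty card roll lying flat, 90 mm across, 24 mm high; origin at the centre of its underside
Things that resemble listed ones, but are neither listed nor needed, are in the scene too. Leave any blue look-alike of the tower alone. What is shaped like the stop but purple is not meant.

How it is judged (in metres and radians):
On the way, in this order (a step that is already met when the one before it is completed fails the run):
1. the tower lies on its back, front up (angle between tower_mid's own x axis and vertical above 3.05 rad and height (world z) of tower_mid below 0.03 m), for 0.2 s.
2. the lying tower is flush along the fence (angle between tower_mid's own x axis and vertical above 3.05 rad and y of tower_mid in the frame of fence below 0.035 m and angle between the z axis of tower and the x axis of fence, either way round below 0.05 rad), for 0.2 s.
3. flush along the fence, it is pressed against the pad with at least 6 N (all of step 2 and contact force between tower and stop above 6 N), for 0.3 s.
At the end, for the whole second after the job is handed in: the tower lies at rest on its back (front up, within 5 degrees), its long side within 3 mm of the fence and within 0.05 rad of parallel to it, its teeth still touching the pad (over 0.1 N; the tower's own weight on the table holds it there) (all of step 2 and contact force between tower and stop above 0.1 N and height (world z) of tower_mid below 0.03 m and linear speed of tower below 0.01 m/s).
It fails at once if the tower is pressed harder than 17 N against the sprung stop (contact force between tower and stop above 17 N).
It fails at once if the tower is pressed harder than 17 N against the fence (contact force between tower and fence above 17 N).
It fails at once if the tower is picked up (its middle more than 85 mm above the table) (height (world z) of tower_mid above 0.085 m).
It fails at once if a bystander (mugs, glue bottle, tree, house, card roll) is moved by more than 25 mm (distance of any of mug_a, mug_b, glue, tree, house, tape from where it was at the start of the episode above 0.025 m).
It also fails if it takes over 72 s, if anything falls off the work surface, if the arm or the gripper's body presses on something with over 40 N, if the wrist force passes 120 N, or if a joint passes its speed limit or range.

ROBOT

A 6-joint arm with a two-finger parallel gripper is mounted at the origin on the work surface. World frame = base frame: x ahead of the robot, y to its left, z up, the work surface at z = 0. Lengths are in mm, angles in degrees, forces in N, time in s.
With the tool pointing down it reaches from about 300 to 850 mm from the base axis. Payload 4.2 kg.
Tool frame: the origin (TCP) lies at the very end of the fingers, on their centre line; the grasp point (between the pads) lies 19 mm behind it (env.grip_depth is the distance from the TCP to the grasp point, in mm); z points along the fingers, y is the line along which they close (so a half turn about z gives the same grasp; the last joint's range is limited). The gripper opens to 91 mm and grips with 3 to 60 N. Pads are 32 mm wide; open, the fingers measure 118 mm over their backs; the gripper's body (76 mm by 178 mm) begins 60 mm behind the grasp point.
Start: joints at [69.328, 18.312, 89.639, -0, 72.044, -1.146], TCP at [192.193, 541.949, 183.176] pointing down, gripper open.
Joint ranges: [-177.97, 177.97], [-48.28, 115.42], [12.27, 149.76], [-77.06, 257.06], [2.81, 150.46], [-146.56, 146.56]. Speed limits (degrees/s): [147.25, 147.25, 180, 180, 180, 180].

INTERFACE

Orientations are given as [roll, pitch, yaw] about the fixed x, y, z axes, in that order (R = Rz(yaw) Ry(pitch) Rx(roll)).
In Python, from workcell import env, cams gives the robot as it stands.
- The arm moves only by the tool apply_moves, never from a script. Its argument "deltas" is a list of rows, each a list of 5 numbers: the shift along the tool's x, y, z in m, then the turn about the tool's z in rad, then the opening, from -1 (shut) to 1 (fully open), so that 0 is half open. In form: [[tx, ty, tz, roll, gripper], ...]. A call has 1 to 5 rows; each row is the pose to reach, as a shift and turn from the pose commanded when the call began, along the tool's axes at that moment; what a row does not reach only later rows make up. A row lasts 1/10 s, in which the tool goes at most 50 mm and 8.59 degrees, less where a joint would pass 70% of its speed; a pose out of reach is approached as far as the arm can. A call with a gripper value outside its range is refused whole. The fingers move at their own pace and stop on an object; "grip_force" is the grip in N (left out, the last holds). Time passes only in rows, so rows that repeat a pose let the fingers close. It gives the time, the measured TCP pose, the force, the opening and the grip force at its end, in the units of the state.
- env.state(): the state, without advancing time (a new reading comes with each control period).
- cams.grab_frame(name): name is "side" or "top"; returns the picture (420x560x3 uint8, blue, green, red); there is no depth.
- cams.get_calibration(name): a dict with "mtx" (3x3 intrinsics, pixels), "k1" (the pictures are not rectified: a ray, as slopes to the right and down, at radius r is drawn at 1 + k1 r^2 times it, then the intrinsics apply), "eye" and "attitude" of the camera in the world. Camera axes: x right, y down, z forward; pixel columns grow to the right and rows downward; lengths in mm; the calibration is good to about 2 mm. A picture is of the moment at which its call begins. get_calibration takes no time and is no camera call.
- env.job_done(): hands the job in; it is judged then, once.
The state is a dict: "time_s": time; "qpos": joint angles; "qvel": joint speeds; "effort": joint torques, N m; "ee_pos": TCP position; "ee_rot": TCP orientation; "force": force on the tool from outside, world axes, zero at the start; "torque": the same for the moment, N m; "gripper_width": finger opening in mm; "gripper_force": force on a finger pad.
Only numpy, scipy, OpenCV 4.12 (cv2) and the standard library are available. Lean on these libraries where they do the work, as an engineer would, in place of code of your own. Each camera call takes 0.05 s, during which the arm holds its last target. There are 200 camera calls.

## Working session

There is one attempt and no reset: what is moved stays moved. The work goes in short steps, Python scripts to look and compute and a tool call to move; the robot and the scene stay as the last step left them, time stands still between calls to the robot, and variables do not carry over. Pictures are saved under pics/ and viewed, at most 10 in all, crops included, and the job is handed in when it is done.

Besides the shell and the picture viewer there is one more tool, called as a command line: name --pt "numbers of a row" for each row, then --argument value for the rest. apply_moves: Moves the arm, as the interface text tells. Its arguments: {"type":"object","properties":{"deltas":{"type":"array"},"grip_force":{"type":"number"}},"required":["deltas"]}

```bash
ls; mkdir -p pics
python3 - <<'E'
from workcell import env,cams
import cv2
for n in("top","side"):
    cv2.imwrite(f"pics/{n}0.png",cams.grab_frame(n)); print(n,cams.get_calibration(n))
print(env.state())
E
```

```text
pics
top {'mtx': array([[392.37036439,   0.        , 280.47029418],
       [  0.        , 392.37036439, 209.52205118],
       [  0.        ,   0.        ,   1.        ]]), 'k1': -0.11467662687886988, 'eye': array([ 349.25853868,   31.19322391, 1272.61366187]), 'attitude': array([-168.62120805,   -1.36345718,  -88.96714425])}
side {'mtx': array([[440.35792731,   0.        , 287.3527015 ],
       [  0.        , 440.35792731, 211.00517462],
       [  0.        ,   0.        ,   1.        ]]), 'k1': -0.07423486734313628, 'eye': array([  -7.42135788, -690.16084118,  839.67450547]), 'attitude': array([-130.08756689,   -1.25598192,  -38.09036652])}
{'time_s': 0.1, 'qpos': array([ 6.93275380e+01,  1.83470111e+01,  8.96962115e+01,  4.68507568e-04,
        7.20421799e+01, -1.14539861e+00]), 'qvel': array([-0.03985963, -0.16116034, -0.18948487,  0.02466943, -0.02804425,
       -0.01917422]), 'effort': array([ 3.58045627e-04, -4.13334632e+01, -2.32510900e+01,  7.27578322e-02,
        4.22143936e-02, -5.31575756e-05]), 'ee_pos': array([192.02370875, 541.49925858, 182.43577908]), 'ee_rot': array([-1.79914624e+02, -2.15254270e-03,  1.60472790e+02]), 'force': array([ 1.00885357, -0.30501124,  0.88148419]), 'torque': array([ 0.01720175,  0.02094844, -0.01813152]), 'gripper_force': 0.0, 'gripper_width': 91.04823883087168}
```

View pics/top0.png

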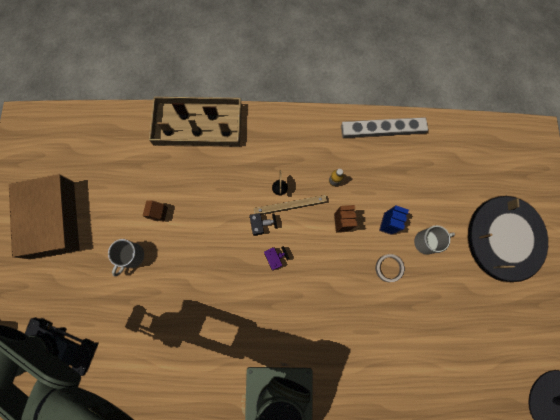

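View pics/side0.png

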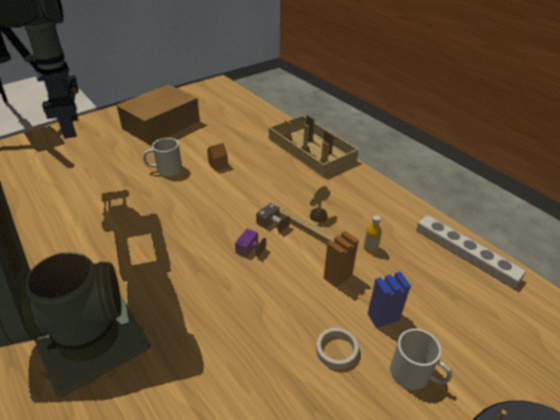

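The tower is the red-brown block at top (345,218) and side (341,258). The blue look-alike is at top (395,219), and the house at (154,210) is also brown. The stop is the grey block at (262,224), with a purple decoy at (275,258). The fence runs from (258,210) to (328,199). I'll check the choice in a close crop.

```bash
cat > h.py <<'E'
import numpy as np, cv2
from scipy.spatial.transform import Rotation as Ro
from workcell import env,cams
def cal(n):
    c=cams.get_calibration(n); return c, Ro.from_euler('xyz',c['attitude'],degrees=True).as_matrix()
def onz(n,uv,z):
    c,R=cal(n); K=c['mtx']; d=(np.atleast_2d(uv).astype(float)-K[:2,2])/[K[0,0],K[1,1]]
    s=d.copy()
    for _ in range(10): s=d/(1+c['k1']*(s**2).sum(1,keepdims=True))
    r=np.c_[s,np.ones(len(s))]@R.T
    return c['eye']+r*((z-c['eye'][2])/r[:,2:])
def proj(n,P):
    c,R=cal(n); p=(np.atleast_2d(P)-c['eye'])@R; s=p[:,:2]/p[:,2:]
    s=s*(1+c['k1']*(s**2).sum(1,keepdims=True)); return s*[c['mtx'][0,0],c['mtx'][1,1]]+c['mtx'][:2,2]
E
python3 - <<'E'
import cv2,numpy as np
t=cv2.imread('pics/top0.png')[160:285,235:435]; s=cv2.imread('pics/side0.png')[180:300,230:390]
a=cv2.resize(t,None,fx=4,fy=4,interpolation=cv2.INTER_CUBIC)
cv2.imwrite('pics/top0c.png',np.clip(a*1.6,0,255).astype('uint8'))
a=cv2.resize(s,None,fx=5,fy=5,interpolation=cv2.INTER_CUBIC)[:600]
cv2.imwrite('pics/side0c.png',np.clip(a*1.6,0,255).astype('uint8'))
E
```

```text
(no output)
```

View pics/top0c.png

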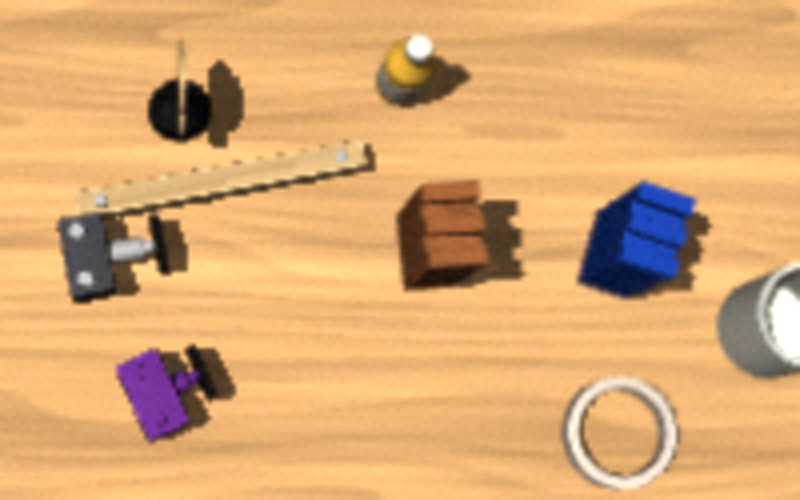

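View pics/side0c.png

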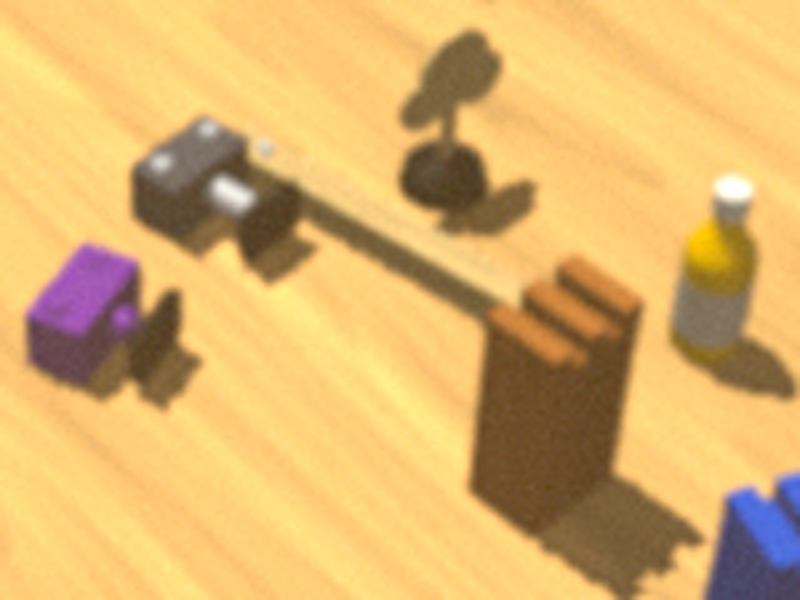

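The close crop shows the red-brown tower standing with three teeth, its top about crop (427–488,181–268). The batten's working face runs from (105,213) to (367,163), and the dark stop with its pad is at (165,245). The purple and blue decoys are clearly distinct from these. Now to measure.

Run:
```python
from h import *
f=lambda pts:np.array(pts)/4.+[235,160]
g=lambda pts:np.array(pts)/5.+[230,180]
np.set_printoptions(precision=1,suppress=True)
t0=cv2.imread('pics/top0.png'); hsv=cv2.cvtColor(t0,cv2.COLOR_BGR2HSV)
F=onz('top',f([(105,213),(367,165)]),25); print('fence face',F,np.linalg.norm(F[0]-F[1]))
B=onz('top',f([(78,192),(365,142)]),25); print('back',B,np.linalg.norm(B[0]-B[1]))
S=onz('top',f([(60,219),(100,213),(113,292),(74,300)]),40);print('stop',S)
T=onz('top',f([(425,187),(479,181),(488,263),(427,267)]),125);print('towtop',T,T.mean(0))
T2=onz('side',g([(488,312),(557,362),(640,303),(572,258)]),125);print('towtop side',T2,T2.mean(0))
print('fence side',onz('side',g([(300,185),(500,303)]),25))
print('foot bottom side',onz('side',g([(470,488),(537,535),(612,478)]),0))
print('pad top',onz('top',f([(150,217),(160,215),(173,270),(163,272)]),33))
for nm,p,z in [('glue',(402,95),0),('glue cap',(420,47),110),('mug',(765,330),40),('tape',(621,433),12),('blue',(655,215),125),('tree',(180,110),5)]: print(nm,onz('top',f([p]),z))
```

```text
fence face [[ 587.2   68.    25. ]
 [ 632.  -145.    25. ]] 217.6038784178131
back [[ 604.    90.4   25. ]
 [ 651.3 -143.4   25. ]] 238.50218316889806
stop [[578.6 103.3  40. ]
 [584.2  71.5  40. ]
 [520.8  59.5  40. ]
 [513.8  90.1  40. ]]
towtop [[ 593.4 -174.6  125. ]
 [ 599.  -215.9  125. ]
 [ 536.5 -221.5  125. ]
 [ 532.6 -175.4  125. ]] [ 565.4 -196.8  125. ]
towtop side [[ 534.1 -176.9  125. ]
 [ 537.4 -220.3  125. ]
 [ 595.6 -215.6  125. ]
 [ 591.5 -173.6  125. ]] [ 564.7 -196.6  125. ]
fence side [[ 593.6   35.6   25. ]
 [ 619.7 -103.9   25. ]]
foot bottom side [[ 536.  -176.5    0. ]
 [ 542.  -219.6    0. ]
 [ 598.2 -215.3    0. ]]
pad top [[583.2  31.5  33. ]
 [585.   23.5  33. ]
 [540.6  12.2  33. ]
 [538.8  20.2  33. ]]
glue [[ 698.9 -178.6    0. ]]
glue cap [[ 707.7 -175.   110. ]]
mug [[ 499.8 -467.3   40. ]]
tape [[ 417.5 -353.5   12. ]]
blue [[ 575.8 -350.9  125. ]]
tree [[679.8   8.5   5. ]]
```

```bash
cat >> h.py <<'E'
ex=np.array([-.199,.980,0]); ey=np.array([-.980,-.199,0]); O=np.array([606.5,-31,0])
def W(x,y,z): return O+x*ex+y*ey+[0,0,z]
def Fr(p): d=np.asarray(p)-O; return np.array([d@ex,d@ey,d[2]])
def plan(target,yaw,n,grip):   # rows of n steps, split in calls of 5, each in tool axes at the call start
    s=env.state(); p=s['ee_pos']; y0=s['ee_rot'][2]; dy=(yaw-y0+180)%360-180
    if dy>0 and yaw<90 and y0>90: dy-=360
    for c in range(0,n,5):
        k0=c/n; R=Ro.from_euler('xyz',[180,0,y0+dy*k0],degrees=True).as_matrix()
        print([[*(round(float(v),4) for v in R.T@((np.asarray(target)-p)*(j-c)/n/1000)),round(-np.radians(dy)*(j-c)/n,3),grip] for j in range(c+1,min(c+5,n)+1)])
E
python3 - <<'E'
from h import *
plan([570,-254,235],5,20,-1)
hsv=cv2.cvtColor(cv2.imread('pics/top0.png'),cv2.COLOR_BGR2HSV)
m=cv2.inRange(hsv,(105,120,40),(125,255,255)); ys,xs=np.where(m[190:250,370:420]); 
print('blue left base col',xs.min()+370, onz('top',[[xs.min()+370,ys[xs.argmin()]+190]],0))
E
```

```text
[[-0.0311, -0.0312, -0.0026, np.float64(0.136), -1], [-0.0622, -0.0623, -0.0053, np.float64(0.271), -1], [-0.0933, -0.0935, -0.0079, np.float64(0.407), -1], [-0.1244, -0.1247, -0.0105, np.float64(0.543), -1], [-0.1555, -0.1559, -0.0131, np.float64(0.678), -1]]
[[-0.0438, -0.0047, -0.0026, np.float64(0.136), -1], [-0.0876, -0.0095, -0.0053, np.float64(0.271), -1], [-0.1313, -0.0142, -0.0079, np.float64(0.407), -1], [-0.1751, -0.019, -0.0105, np.float64(0.543), -1], [-0.2189, -0.0237, -0.0131, np.float64(0.678), -1]]
[[-0.0371, 0.0238, -0.0026, np.float64(0.136), -1], [-0.0741, 0.0476, -0.0053, np.float64(0.271), -1], [-0.1112, 0.0713, -0.0079, np.float64(0.407), -1], [-0.1483, 0.0951, -0.0105, np.float64(0.543), -1], [-0.1853, 0.1189, -0.0131, np.float64(0.678), -1]]
[[-0.0139, 0.0418, -0.0026, np.float64(0.136), -1], [-0.0279, 0.0835, -0.0053, np.float64(0.271), -1], [-0.0418, 0.1253, -0.0079, np.float64(0.407), -1], [-0.0558, 0.1671, -0.0105, np.float64(0.543), -1], [-0.0697, 0.2089, -0.0131, np.float64(0.678), -1]]
blue left base col 381 [[ 557.65383867 -330.06402222    0.        ]]
```

apply_moves --pt "-0.031 -0.031 -0.003 0.136 -1" --pt "-0.062 -0.062 -0.005 0.271 -1" --pt "-0.093 -0.093 -0.008 0.407 -1" --pt "-0.124 -0.125 -0.01 0.543 -1" --pt "-0.155 -0.156 -0.013 0.678 -1"

```text
time_s: 0.6
ee_pos: [286.2, 341.2, 195.8]
ee_rot: [-180.0, 0.0, 121.3]
force: [0.8, -0.4, -0.3]
gripper_width: 53.9
gripper_force: 0.0
```

apply_moves --pt "-0.044 -0.005 -0.003 0.136 -1" --pt "-0.088 -0.01 -0.005 0.271 -1" --pt "-0.131 -0.014 -0.008 0.407 -1" --pt "-0.175 -0.019 -0.01 0.543 -1" --pt "-0.219 -0.024 -0.013 0.678 -1"

```text
time_s: 1.1
ee_pos: [380.6, 142.3, 209.0]
ee_rot: [-180.0, 0.0, 82.5]
force: [1.1, 0.5, -0.3]
gripper_width: 14.2
gripper_force: 0.0
```

apply_moves --pt "-0.037 0.024 -0.003 0.136 -1" --pt "-0.074 0.048 -0.005 0.271 -1" --pt "-0.111 0.071 -0.008 0.407 -1" --pt "-0.148 0.095 -0.01 0.543 -1" --pt "-0.185 0.119 -0.013 0.678 -1"

```text
time_s: 1.6
ee_pos: [475.5, -56.2, 221.9]
ee_rot: [-180.0, 0.0, 43.6]
force: [-0.4, 0.4, 0.6]
gripper_width: 0.7
gripper_force: 0.0
```

apply_moves --pt "-0.014 0.042 -0.003 0.136 -1" --pt "-0.028 0.083 -0.005 0.271 -1" --pt "-0.042 0.125 -0.008 0.407 -1" --pt "-0.056 0.167 -0.01 0.543 -1" --pt "-0.07 0.209 -0.013 0.678 -1"

```text
time_s: 2.1
ee_pos: [570.2, -255.2, 234.6]
ee_rot: [-180.0, 0.0, 4.7]
force: [1.6, 0.2, 0.7]
gripper_width: 0.8
gripper_force: 0.0
```

apply_moves --pt "0 0 0 0 -1" --pt "0 0 0 0 -1"

```text
time_s: 2.3
ee_pos: [569.6, -253.9, 233.9]
ee_rot: [-179.9, 0.1, 5.1]
force: [-0.3, 0.7, -0.1]
gripper_width: 0.4
gripper_force: 0.0
```

Run:
```python
from h import *
s=env.state();print(s['ee_pos'],s['ee_rot'],s['force'],s['gripper_width'],s['time_s'],s['qpos'])
plan([570,-254,104],5,3,-1)
```

```text
[ 569.58973138 -253.93107124  233.88363939] [-1.79902569e+02  1.09185759e-01  5.05673573e+00] [-0.25511339  0.72872782 -0.07984026] 0.37489060339854663 2.3 [-2.51018734e+01  2.14730010e+01  7.76050907e+01  2.97493288e-02
  8.10652646e+01  5.98368266e+01]
[[0.0001, 0.0, 0.0433, np.float64(0.0), -1], [0.0003, 0.0001, 0.0866, np.float64(0.001), -1], [0.0004, 0.0001, 0.1299, np.float64(0.001), -1]]
```

apply_moves --pt "0 0 0.045 0 -1" --pt "0 0 0.09 0 -1" --pt "0 0 0.13 0 -1" --pt "0 0 0.13 0 -1"

```text
time_s: 2.7
ee_pos: [565.1, -249.9, 99.6]
ee_rot: [-179.6, 0.7, 5.2]
force: [-0.8, 0.9, -1.1]
gripper_width: 0.5
gripper_force: 0.0
```

apply_moves --pt "0 -0.005 0 0 -1" --pt "0 -0.01 0 0 -1" --pt "0 -0.015 0 0 -1" --pt "0 -0.02 0 0 -1" --pt "0 -0.025 0 0 -1"

```text
time_s: 3.2
ee_pos: [568.2, -228.2, 106.2]
ee_rot: [180.0, -0.1, 5.1]
force: [-0.7, -0.1, 1.0]
gripper_width: 0.7
gripper_force: 0.0
```

apply_moves --pt "0 -0.004 0 0 -1" --pt "0 -0.008 0 0 -1" --pt "0 -0.012 0 0 -1" --pt "0 -0.016 0 0 -1" --pt "0 -0.02 0 0 -1"

```text
time_s: 3.7
ee_pos: [565.9, -208.4, 105.0]
ee_rot: [-180.0, 0.0, 5.1]
force: [0.1, 1.2, 0.0]
gripper_width: 0.4
gripper_force: 0.0
```

apply_moves --pt "0 -0.004 0 0 -1" --pt "0 -0.008 0 0 -1" --pt "0 -0.012 0 0 -1" --pt "0 -0.016 0 0 -1" --pt "0 -0.02 0 0 -1"

```text
time_s: 4.2
ee_pos: [564.2, -188.4, 105.1]
ee_rot: [-180.0, -0.0, 5.1]
force: [-0.1, -0.5, 0.6]
gripper_width: 0.6
gripper_force: 0.0
```

Run:
```python
from h import *
a=cams.grab_frame('side'); b=cams.grab_frame('top')
A=cv2.resize(a[180:330,230:430],None,fx=2,fy=2); B=cv2.resize(b[160:310,235:435],None,fx=2,fy=2)
cv2.imwrite('pics/p1.png',np.clip(np.hstack([A,B])*1.5,0,255).astype('uint8')); print(env.state()['ee_pos'],env.state()['force'])
```

```text
[ 564.1103446  -188.21182901  105.14359815] [-0.54866411  0.48061756  0.07542621]
```

View pics/p1.png

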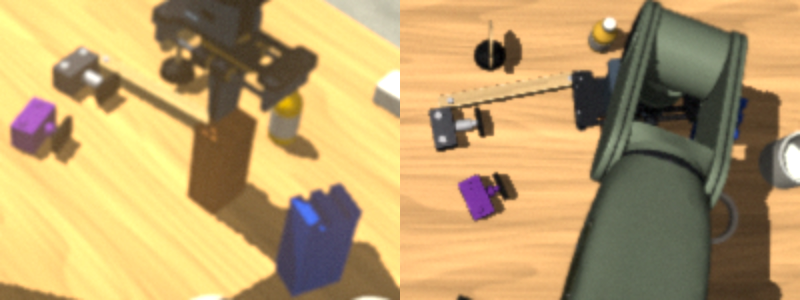

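The side crop shows the tower tilting away, with its foot still in place at about (188–245,160–210) and the finger behind its top at (225,100). I'll keep pushing until it goes over.

apply_moves --pt "0 -0.004 0 0 -1" --pt "0 -0.008 0 0 -1" --pt "0 -0.012 0 0 -1" --pt "0 -0.014 0 0 -1" --pt "0 -0.014 0 0 -1"

```text
time_s: 4.8
ee_pos: [562.9, -174.5, 105.2]
ee_rot: [-180.0, -0.0, 5.1]
force: [-0.9, 0.2, -0.7]
gripper_width: 0.7
gripper_force: 0.0
```

apply_moves --pt "0 0 0 0 -1" --pt "0 0 0 0 -1" --pt "0 0 0 0 -1"

```text
time_s: 5.1
ee_pos: [563.0, -174.9, 105.1]
ee_rot: [-180.0, -0.0, 5.1]
force: [-0.5, -0.4, 0.3]
gripper_width: 0.6
gripper_force: 0.0
```

Run:
```python
from h import *
a=cams.grab_frame('side'); cv2.imwrite('pics/s2.png',a)
A=cv2.resize(a[180:330,200:400],None,fx=4,fy=4)
cv2.imwrite('pics/p2.png',np.clip(A*1.5,0,255).astype('uint8')); print(env.state()['ee_pos'],env.state()['force'])
```

```text
[ 562.96212633 -174.9292956   105.10885275] [0.03465663 0.47996721 0.74056127]
```

View pics/p2.png

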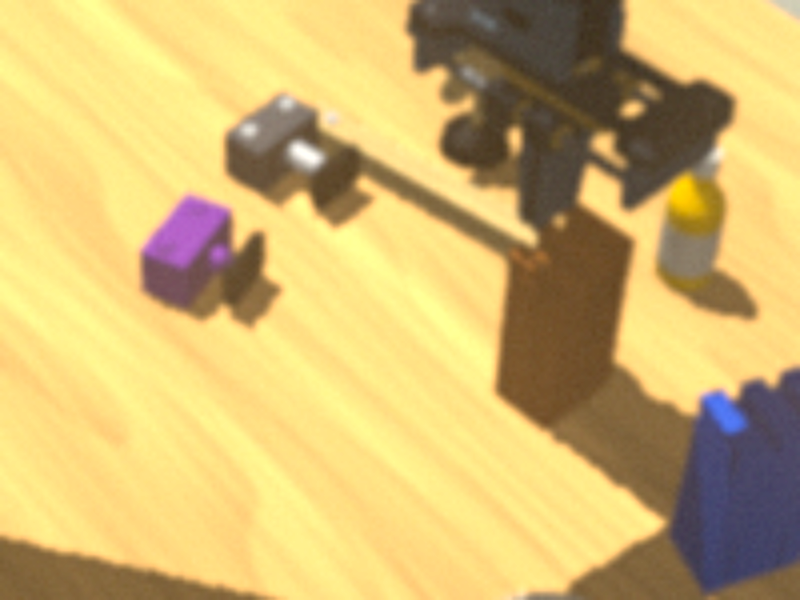

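Run:
```python
from h import *
np.set_printoptions(precision=0,suppress=True)
p=lambda P:(proj('side',P)-[200,180])*4
print('tip',p([[563,-175,105],[547,-188,105],[547,-161,105],[579,-188,105]]))
c=np.array([565,-196.7,0]); a=np.radians(95); X=np.array([np.cos(a),np.sin(a),0]); Y=np.array([-X[1],X[0],0])
for th in(0,20,30,45,60):
  t=np.radians(th); H=c+22*X
  pt=lambda u,v,w: H+v*Y+(u*np.cos(t)+w*np.sin(t))*X+np.array([0,0,-u*np.sin(t)+w*np.cos(t)])
  print(th,*[p(pt(u,v,w))[0] for u,v,w in[(-44,32,0),(-44,-32,0),(-44,32,125),(-44,-32,125),(0,32,125),(0,32,0)]])
```

```text
tip [[541. 252.]
 [536. 275.]
 [506. 250.]
 [576. 252.]]
0 [543. 435.] [611. 382.] [564. 293.] [636. 240.] [507. 252.] [491. 395.]
20 [542. 417.] [611. 364.] [507. 242.] [580. 192.] [454. 224.] [491. 395.]
30 [539. 406.] [608. 354.] [478. 224.] [551. 176.] [430. 218.] [491. 395.]
45 [532. 390.] [601. 338.] [437. 209.] [510. 163.] [399. 221.] [491. 395.]
60 [522. 374.] [591. 322.] [402. 208.] [474. 162.] [376. 234.] [491. 395.]
```

Run:
```python
from h import *
a=cv2.imread('pics/side0.png')[200:300,305:375]; b=cv2.imread('pics/s2.png')[200:300,305:375]
f=lambda q:np.clip((cv2.resize(q,None,fx=5.6,fy=5.6,interpolation=cv2.INTER_NEAREST)/255.)**.5*255,0,255)
cv2.imwrite('pics/p3.png',np.hstack([f(a),f(b)])[:600].astype('uint8'))
```

```text
(no output)
```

View pics/p3.png

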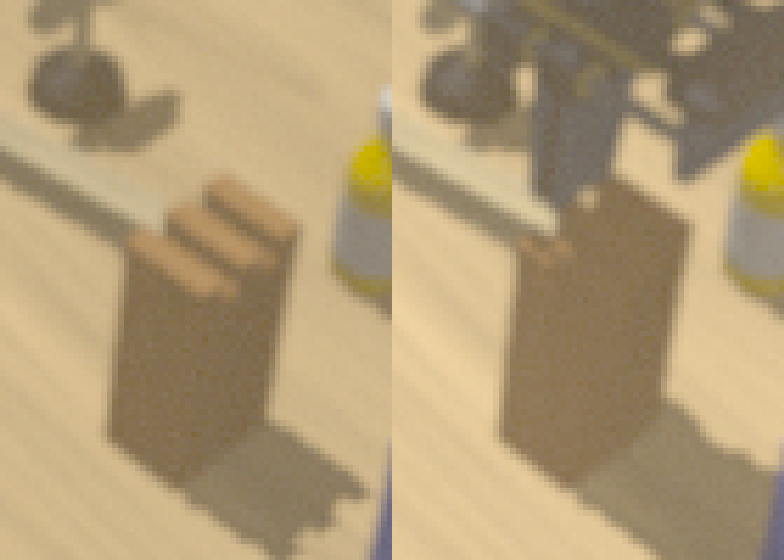

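Run:
```python
from h import *
np.set_printoptions(precision=1,suppress=True)
for dy in(-30,0,30):
  for z in(105,125,150,180):
    P=proj('side',[[563+a,-175+dy+b,z] for a in(-16,16) for b in(-13.5,13.5)])
    print(dy,z,'cols',P[:,0].min(),P[:,0].max(),'row',P[:,1].mean(),P[:,1].max())
b=cams.grab_frame('top');s=cams.grab_frame('side');cv2.imwrite('pics/t3.png',b);
hsv=cv2.cvtColor(s,cv2.COLOR_BGR2HSV)
for r in range(222,250,3): print(r,' '.join('%3d/%3d/%3d'%tuple(s[r,c]) for c in range(325,356,3)))
```

```text
-30 105 cols 335.1070756276611 352.8329992239586 row 250.04691247379435 256.2484847262128
-30 125 cols 335.90257967462975 353.8530436972661 row 243.9731110081286 250.1619171922555
-30 150 cols 336.9237566375302 355.1622160054422 row 236.15913205891218 242.32725719045013
-30 180 cols 338.1900558711212 356.78525446035155 row 226.4425977443266 232.57833217147996
0 105 cols 326.604365003885 344.04841406124183 row 242.93495272608953 248.92919360447374
0 125 cols 327.2791957850209 344.9403370458617 row 236.87207331455755 242.85075059368228
0 150 cols 328.14506907105243 346.08451609061945 row 229.07665390302827 235.03122045469212
0 180 cols 329.2181679383843 347.50214046572484 row 219.3902470343766 225.30843686392456
30 105 cols 318.3734490371169 335.5408639007219 row 236.0495627153342 241.8455456608011
30 125 cols 318.93530726047464 336.31260027764364 row 230.0009768269432 235.77889549759124
30 150 cols 319.6559299983083 337.30214853042537 row 222.2283005281726 227.97905958629661
30 180 cols 320.5485568349043 338.5274843612797 row 212.576970199911 218.2878368836186
222  37/ 64/ 84  38/ 63/
[... 635 characters left out ...]
/141/182  91/155/198
237  72/114/137  99/156/185  95/149/176  46/ 66/ 81  29/ 47/ 71  36/ 65/ 91  28/ 52/ 72  26/ 49/ 72  28/ 51/ 72  28/ 54/ 78  67/115/150
240  40/ 68/ 82  47/ 76/ 93  74/120/144  57/ 92/113  28/ 50/ 72  31/ 53/ 75  28/ 55/ 75  26/ 50/ 71  22/ 48/ 69  26/ 50/ 72  28/ 52/ 74
243  55/ 92/116  40/ 75/112  29/ 56/ 77  34/ 68/105  28/ 54/ 78  26/ 50/ 71  27/ 50/ 74  29/ 51/ 74  29/ 51/ 71  24/ 49/ 70  25/ 48/ 70
246  82/141/180  31/ 55/ 77  36/ 65/ 99  28/ 56/ 82  29/ 55/ 79  25/ 50/ 73  33/ 52/ 73  26/ 52/ 73  27/ 53/ 75  27/ 52/ 73  25/ 50/ 70
249  80/140/183  27/ 55/ 77  31/ 58/ 83  28/ 53/ 75  29/ 56/ 77  26/ 53/ 75  29/ 53/ 75  28/ 51/ 72  27/ 53/ 75  27/ 50/ 70  29/ 56/ 77
```

Run:
```python
from h import *
np.set_printoptions(precision=1,suppress=True)
print(env.state()['ee_pos'],env.state()['gripper_width'])
for z in(105,115,125,135): print(z,*proj('side',[[x,y,z] for x in(550,576) for y in(-165,-175,-185)]))
```

```text
[ 562.9 -174.9  105.1] 0.5784936645402086
105 [328.5 242.8] [331.3 245.2] [334.2 247.6] [336.5 238.3] [339.3 240.6] [342.1 242.9]
115 [328.9 239.8] [331.7 242.2] [334.6 244.5] [336.8 235.3] [339.7 237.6] [342.6 239.9]
125 [329.2 236.8] [332.1 239.1] [335.  241.5] [337.2 232.3] [340.1 234.6] [343.  236.9]
135 [329.6 233.7] [332.4 236. ] [335.3 238.4] [337.6 229.2] [340.5 231.5] [343.4 233.8]
```

The tower stands unmoved in p3, and the finger's visible bottom edge, around (331–343, 232–238), fits a true tip height near 130 mm rather than 105. It passed over the top. I'll back off and check the tip height.

apply_moves --pt "0 0.02 0 0 -1" --pt "0 0.04 0 0 -1" --pt "0 0.06 0 0 -1" --pt "0 0.08 0 0 -1" --pt "0 0.08 0 0 -1"

```text
time_s: 5.75
ee_pos: [570.3, -257.8, 104.9]
ee_rot: [179.9, -0.0, 4.9]
force: [0.6, -0.0, -0.5]
gripper_width: 0.6
gripper_force: 0.0
```

Run:
```python
from h import *
s=cams.grab_frame('side'); a=cv2.imread('pics/side0.png')
f=lambda q:np.clip((cv2.resize(q[190:310,310:410],None,fx=5,fy=5,interpolation=cv2.INTER_CUBIC)/255.)**.5*255,0,255).astype('uint8')
p=env.state()['ee_pos'];print(p)
im=f(s)
for z,c in((105,(0,0,255)),(130,(0,255,0))):
  for P in proj('side',[[p[0]+x,p[1]+y,z] for x in(-13,13) for y in(-10,10)]): cv2.circle(im,tuple(int(v) for v in (P-[310,190]+.5)*5),3,c,-1)
cv2.imwrite('pics/p4.png',im)
```

```text
[ 569.94977963 -256.2181788   104.82433083]
```

View pics/p4.png

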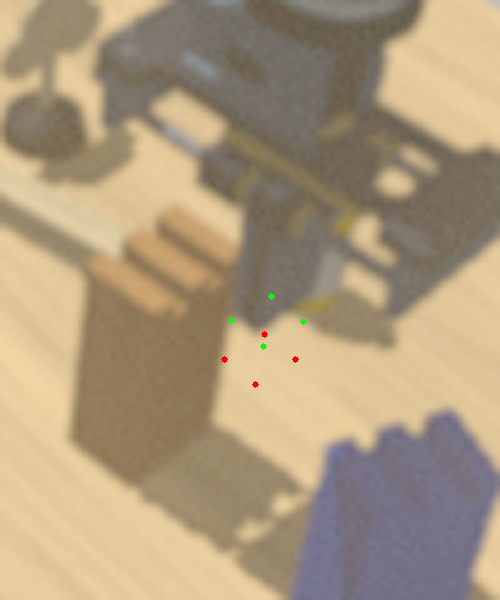

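Run:
```python
from h import *
np.set_printoptions(precision=1,suppress=True)
a=np.radians(160.47); t=np.array([np.sin(a),-np.cos(a),0])
for z in(182,217): 
  for n in('side','top'): print(z,n,proj(n,[np.array([192,541.5,z])+k*t for k in(-52,0,52)]).tolist())
for n,(r0,r1,c0,c1) in (('side',(0,150,0,110)),('top',(300,400,10,110))):
  im=cv2.imread(f'pics/{n}0.png')[r0:r1,c0:c1]; g=im.max(2)<95
  ys,xs=np.where(g); print(n,'lowest dark rows',ys.max()+r0, xs[ys>ys.max()-6].min()+c0, xs[ys>ys.max()-6].max()+c0)
im=cv2.imread('pics/side0.png')[60:150,0:120]; im2=cv2.imread('pics/top0.png')[310:390,20:120]
f=lambda q:np.clip((cv2.resize(q,(400,360),interpolation=cv2.INTER_CUBIC)/255.)**.5*255,0,255).astype('uint8')
cv2.imwrite('pics/p5.png',np.hstack([f(im),f(im2)]))
```

```text
182 side [[73.6670555821714, 147.4959186653714], [74.44203723391175, 138.3755503753713], [75.18471772421674, 129.79747645702955]]
182 top [[100.678714262894, 347.416532620911], [84.08155426155628, 339.9319993652147], [67.82682374000782, 332.4650522523312]]
217 side [[70.17760538131256, 136.6834676933114], [71.09040699519966, 127.74746619007074], [71.96153410310009, 119.3533667006111]]
217 top [[95.20440324209719, 349.24343919132036], [78.14946838618167, 341.4831665952914], [61.47016915835508, 333.7431522247584]]
side lowest dark rows 149 0 60
top lowest dark rows 399 10 105
```

View pics/p5.png

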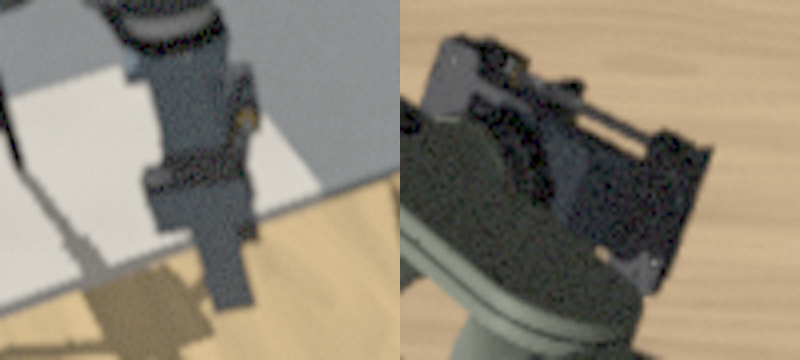

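The finger tips, seen at side (70.5,137.5) at the start and again in p4, sit about 35 mm above the reported TCP. I'll apply that offset, lower the tool and push again.

apply_moves --pt "0 0 0.02 0 -1" --pt "0 0 0.035 0 -1" --pt "0 0 0.035 0 -1"

```text
time_s: 6.1
ee_pos: [568.2, -253.3, 67.9]
ee_rot: [-179.8, 0.3, 5.1]
force: [-0.5, 0.3, -0.7]
gripper_width: 0.3
gripper_force: 0.0
```

apply_moves --pt "0 -0.006 0 0 -1" --pt "0 -0.012 0 0 -1" --pt "0 -0.018 0 0 -1" --pt "0 -0.024 0 0 -1" --pt "0 -0.03 0 0 -1"

```text
time_s: 6.6
ee_pos: [567.7, -224.1, 70.7]
ee_rot: [180.0, -0.1, 5.1]
force: [0.5, -0.0, -0.5]
gripper_width: 0.3
gripper_force: 0.3
```

apply_moves --pt "0 -0.004 0 0 -1" --pt "0 -0.008 0 0 -1" --pt "0 -0.012 0 0 -1" --pt "0 -0.016 0 0 -1" --pt "0 -0.02 0 0 -1"

```text
time_s: 7.1
ee_pos: [565.6, -204.4, 70.1]
ee_rot: [-180.0, 0.0, 5.1]
force: [-0.7, -0.4, 0.6]
gripper_width: 0.3
gripper_force: 0.1
```

apply_moves --pt "0 -0.004 0 0 -1" --pt "0 -0.008 0 0 -1" --pt "0 -0.012 0 0 -1" --pt "0 -0.016 0 0 -1" --pt "0 -0.02 0 0 -1"

```text
time_s: 7.6
ee_pos: [563.8, -184.4, 70.1]
ee_rot: [-180.0, 0.0, 5.1]
force: [1.0, -0.5, -0.3]
gripper_width: 0.4
gripper_force: 0.0
```

```bash
cat >> h.py <<'E'
def reds(n,lo=(4,150,40),hi=(11,255,255)):
    im=cams.grab_frame(n); m=cv2.inRange(cv2.cvtColor(im,cv2.COLOR_BGR2HSV),lo,hi)
    return im,m
E
python3 - <<'E'
from h import *
for n,p in(('side',(341,258)),('top',(345,225))):
  a=cv2.imread(f'pics/{n}0.png'); b=cams.grab_frame(n); cv2.imwrite(f'pics/{n}4.png',b)
  print(n,cv2.cvtColor(a,cv2.COLOR_BGR2HSV)[p[1],p[0]-4:p[0]+4].tolist())
  c=slice(215,285),slice(315,365)
  print(np.abs(a[c].astype(int)-b[c]).mean())
print(env.state()['force'])
E
```

```text
side [[16, 164, 67], [16, 154, 71], [18, 179, 64], [16, 163, 69], [16, 166, 69], [16, 146, 70], [16, 167, 67], [16, 157, 70]]
37.11447619047619
top [[12, 171, 58], [12, 166, 80], [11, 165, 102], [11, 170, 102], [11, 170, 102], [11, 174, 98], [11, 165, 102], [12, 166, 100]]
46.66761904761905
[-0.3534826  -0.50038382 -0.16014598]
```

apply_moves --pt "0 -0.004 0 0 -1" --pt "0 -0.008 0 0 -1" --pt "0 -0.012 0 0 -1" --pt "0 -0.016 0 0 -1" --pt "0 -0.018 0 0 -1"

```text
time_s: 8.2
ee_pos: [562.2, -166.4, 70.1]
ee_rot: [-180.0, 0.0, 5.1]
force: [-0.4, 0.2, -0.1]
gripper_width: 0.6
gripper_force: 0.0
```

apply_moves --pt "0 0 0 0 -1" --pt "0 0 0 0 -1" --pt "0 0 0 0 -1" --pt "0 0 0 0 -1" --pt "0 0 0 0 -1"

```text
time_s: 8.7
ee_pos: [562.3, -167.0, 70.1]
ee_rot: [-180.0, -0.0, 5.1]
force: [-0.6, -0.4, 0.1]
gripper_width: 0.5
gripper_force: 0.0
```

Run:
```python
from h import *
s=cams.grab_frame('side');t=cams.grab_frame('top')
f=lambda q:np.clip((cv2.resize(q,(400,400),interpolation=cv2.INTER_CUBIC)/255.)**.5*255,0,255).astype('uint8')
cv2.imwrite('pics/p6.png',np.hstack([f(s[190:290,270:370]),f(t[170:270,260:360])]));print(env.state()['ee_pos'])
```

```text
[ 562.22130276 -166.91731518   70.08689507]
```

View pics/p6.png

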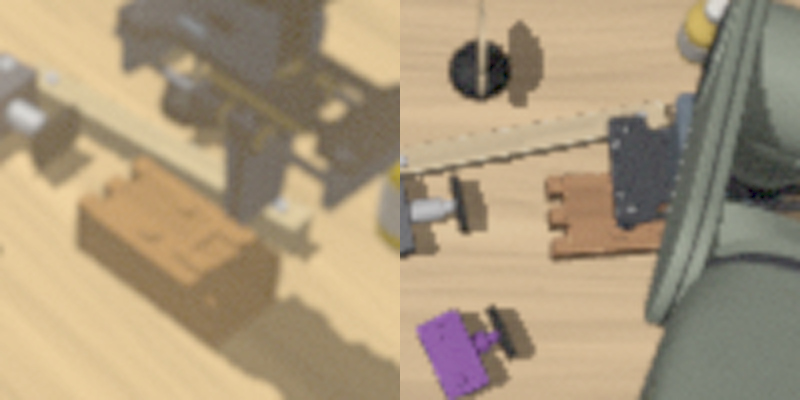

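The tower now lies on its back with the decorated front up, at side crop (80–275,155–345), teeth towards the pad. I've used all my views, so I'll work by numbers from here. Next I lift away, go to the robot side of the tower and measure.

apply_moves --pt "0 0.01 -0.03 0 -1" --pt "0 0.01 -0.06 0 -1" --pt "-0.02 0.0 -0.08 0 0" --pt "-0.06 0 -0.08 0 0" --pt "-0.1 0 -0.08 0 0"

```text
time_s: 9.3
ee_pos: [462.2, -175.8, 150.7]
ee_rot: [179.9, -0.1, 5.2]
force: [0.6, -1.2, -0.6]
gripper_width: 21.2
gripper_force: 0.0
```

apply_moves --pt "-0.05 0 0 0 0.3" --pt "-0.1 0 0 0 0.3" --pt "-0.14 0 0 0 0.3" --pt "-0.14 0 0 0 0.3" --pt "-0.14 0 0 0 0.3"

```text
time_s: 9.8
ee_pos: [323.4, -188.5, 150.7]
ee_rot: [179.9, -0.1, 5.0]
force: [0.1, 0.4, 0.7]
gripper_width: 58.5
gripper_force: 0.0
```

```bash
cat >> h.py <<'E'
def tower(n='top',z=44,save=None):
    im=cams.grab_frame(n); 
    if save: cv2.imwrite(save,im)
    m=cv2.inRange(cv2.cvtColor(im,cv2.COLOR_BGR2HSV),(7,135,75),(14,255,255)); m[:190]=0;m[275:]=0;m[:,:245]=0;m[:,372:]=0
    m=cv2.morphologyEx(m,cv2.MORPH_CLOSE,np.ones((5,5)))
    c=max(cv2.findContours(m,0,2)[0],key=cv2.contourArea)[:,0,:]
    P=onz(n,c,z)[:,:2].astype(np.float32); r=cv2.minAreaRect(P); return c,r
E
python3 - <<'E'
from h import *
c,r=tower(save='pics/t7.png'); print(r,cv2.boxPoints(r),[Fr([*p,0])[:2].round(1).tolist() for p in cv2.boxPoints(r)],Fr([*r[0],0]))
im=cv2.imread('pics/t7.png');h=cv2.cvtColor(im,cv2.COLOR_BGR2HSV)
for rr in range(208,242,3): print(rr,' '.join('%3d/%3d'%(h[rr,k,0],h[rr,k,2]) for k in range(285,350,4)))
print(env.state()['ee_pos'])
E
```

```text
((556.8469848632812, -108.40170288085938), (70.55914306640625, 127.98475646972656), 5.110346794128418) [[ 516.00757   -47.80619 ]
 [ 527.4077   -175.28221 ]
 [ 597.6864   -168.99722 ]
 [ 586.28625   -41.521194]] [[1.5, 92.0], [-125.7, 106.2], [-133.5, 36.1], [-6.3, 21.9]] [-65.97271881  64.06289371   0.        ]
208  19/150  17/ 65  16/ 64  16/118  16/143  15/150  16/148  16/146  16/144  16/144  15/144  15/147  16/149  16/152  15/150  16/150  15/154
211  16/150  16/159  16/155  16/160  16/157  16/160  16/160  15/155  16/151  15/152  16/152  15/123  14/126  16/156  16/156  16/158  16/156
214  16/156  16/161  16/161  13/114  12/110  12/114  12/116  12/116  12/111  11/115  12/107  11/109  12/104  17/ 53  16/152  16/156  16/157
217  16/160  16/157  16/152  12/ 89  11/102  11/ 95  12/ 96  11/113  11/ 96  12/103  11/103  12/ 98  12/100  15/ 52  16/150  16/151  16/152
220  16/145  16/142  16/156  15/ 92  13/ 90  12/ 99  12/101  12/103  12/104  12/106  12/101  12/ 99  12/ 98  17/ 49  16/141  16/138  16/140
223  16/159  16/157  16/156  13/ 81  11/100  11/ 97  12/ 95  12/ 97  12/ 97  12/ 85  1
[... 237 characters left out ...]
  12/116  12/110  12/ 95  12/109  11/109  12/104  11/101  12/103  13/ 73  16/165  16/171  16/171
232  16/159  16/163  16/165  14/110  12/110  12/112  13/119  12/ 77  12/ 45  12/ 43  14/ 45  14/ 51  14/ 67  16/151  15/159  16/161  16/163
235  16/167  16/165  16/161  15/150  15/121  16/144  16/149  16/145  16/153  16/152  16/152  16/152  16/152  16/155  16/156  16/158  16/159
238  16/155  16/151  16/151  16/153  16/154  16/155  16/152  16/157  16/156  16/158  16/159  17/157  17/159  16/158  16/158  16/158  16/157
241  16/162  16/160  15/156  16/162  16/160  16/159  16/160  16/157  16/156  16/155  16/152  16/153  16/153  16/148  16/151  16/153  15/154
[ 324.22565251 -188.59500326  150.6258873 ]
```

Run:
```python
from h import *
print(W(-70,141,0)); plan([*W(-70,141,0)[:2],60],11.5,5,0.3)
```

```text
[ 482.25  -127.659    0.   ]
[[0.0326, -0.0094, 0.0181, np.float64(-0.022), 0.3], [0.0651, -0.0187, 0.0363, np.float64(-0.045), 0.3], [0.0977, -0.0281, 0.0544, np.float64(-0.067), 0.3], [0.1302, -0.0374, 0.0725, np.float64(-0.09), 0.3], [0.1628, -0.0468, 0.0906, np.float64(-0.112), 0.3]]
```

apply_moves --pt "0.033 -0.009 0.018 -0.022 0.3" --pt "0.065 -0.019 0.036 -0.045 0.3" --pt "0.098 -0.028 0.054 -0.067 0.3" --pt "0.13 -0.037 0.072 -0.09 0.3" --pt "0.163 -0.047 0.09 -0.112 0.3"

```text
time_s: 10.35
ee_pos: [484.4, -125.8, 58.8]
ee_rot: [180.0, -0.0, 11.6]
force: [-1.2, -0.7, -0.1]
gripper_width: 59.3
gripper_force: 0.0
```

apply_moves --pt "0 0 0.02 0 0.3" --pt "0 0 0.04 0 0.3" --pt "0 0 0.055 0 0.3" --pt "0 0 0.065 0 0.3" --pt "0 0 0.065 0 0.3"

```text
time_s: 10.85
ee_pos: [481.4, -126.2, -6.4]
ee_rot: [-179.9, 0.1, 11.6]
force: [0.8, 0.5, -0.9]
gripper_width: 59.4
gripper_force: 0.0
```

apply_moves --pt "0 0 0.002 0 0.3" --pt "0 0 0.004 0 0.3" --pt "0 0 0.006 0 0.3" --pt "0 0 0.008 0 0.3" --pt "0 0 0.01 0 0.3"

```text
time_s: 11.35
ee_pos: [481.5, -127.0, -14.7]
ee_rot: [180.0, -0.0, 11.5]
force: [0.2, 0.4, 0.3]
gripper_width: 59.1
gripper_force: 0.0
```

Run:
```python
from h import *
s=cams.grab_frame('side');cv2.imwrite('pics/s8.png',s); a=cv2.imread('pics/side0.png'); p=env.state()['ee_pos'];print(p,env.state()['ee_rot'],env.state()['force'])
t=-ex
for z in(0,15,30): print(z,proj('side',[np.array([p[0],p[1],z])+k*t for k in(-37,37)]).round(1).tolist())
g=s.max(2)
q=proj('side',[[p[0],p[1],15]])[0].astype(int)
for r in range(q[1]-20,q[1]+24,2): print(r,''.join('#' if g[r,c]<80 else '+' if g[r,c]<110 else '.' for c in range(q[0]-40,q[0]+40)))
print(q)
```

```text
[ 481.23173771 -126.83558976  -15.0653608 ] [-1.79990987e+02  3.38089913e-03  1.14984109e+01] [ 0.12651803 -0.31266969  0.05967354]
0 [[283.7, 268.4], [306.2, 283.0]]
15 [[283.7, 264.4], [306.5, 279.0]]
30 [[283.8, 260.3], [306.8, 275.0]]
251 ++#######+++++...........+######################################################
253 ++######+++++++..........+#####################################################+
255 +++###+++++++............+##########+..+#######################################+
257 ....++++++++.............+##########......+##################################+..
259 ......++++................##########.......+###############################+...+
261 ..........................#########+........#############################+...++#
263 ..........................#######+....+++++++##########################+..++####
265 ..........................+###+.....+++++++++++######################++++#######
267 ...........................++.....+++++++++++++#################################
269 ...............................++++++++++++++++#################################
271 .......
[... 318 characters left out ...]
+++++++++.
279 .........................+++++++++++++++++++++######++++++++++++++.......+++....
281 .............................++++++++++++++++++###++++++++++++++++++++..........
283 ................................+++++++++++++++++++++++++++++++++++++++++.......
285 ...................................++++++++++++++++++++++++++++++++++++++++++...
287 .....................................++.++++++++++++++++++++++++++++++++++++++++
289 ...........................................+++++++++++++++++++++++++++++++++++++
291 ............................................++++++++++++++++++++++++++++++++++++
293 ..............................................++++++++++++++++++++++++++++++++++
[294 271]
```

apply_moves --pt "0.006 0 0.004 0 0.3" --pt "0.012 0 0.004 0 0.3" --pt "0.018 0 0.004 0 0.3" --pt "0.024 0 0.004 0 0.3" --pt "0.028 0 0.004 0 0.3"

```text
time_s: 11.9
ee_pos: [509.3, -121.2, -18.9]
ee_rot: [180.0, 0.0, 11.5]
force: [-1.8, -1.6, 0.4]
gripper_width: 59.4
gripper_force: 0.6
```

apply_moves --pt "0.004 0 0 0 0.3" --pt "0.008 0 0 0 0.3" --pt "0.012 0 0 0 0.3" --pt "0.016 0 0 0 0.3" --pt "0.02 0 0 0 0.3"

```text
time_s: 12.4
ee_pos: [528.5, -117.1, -18.9]
ee_rot: [-180.0, 0.0, 11.5]
force: [-2.0, -0.4, 0.5]
gripper_width: 59.3
gripper_force: 0.8
```

Run:
```python
from h import *
p=env.state()['ee_pos'];print(p,Fr(p),env.state()['force'])
for n in('side','top'):
    im=cams.grab_frame(n);cv2.imwrite(f'pics/{n}9.png',im)
    m=cv2.inRange(cv2.cvtColor(im,cv2.COLOR_BGR2HSV),(7,135,75),(14,255,255))
    r0,r1,c0,c1=(195,245,265,360) if n=='top' else (205,290,270,360)
    for r in range(r0,r1,2): print(r,''.join('#' if v else '.' for v in m[r,c0:c1]))
```

```text
[ 528.4616893  -117.10477096  -18.93262299] [-68.85305171  93.6123939  -18.93262299] [-2.02888374 -0.35568489  0.54473527]
205 ..........................................................................................
207 ..........................................................................................
209 ..........................................................................................
211 ..........................................................................................
213 ..........................................................................................
215 ..........................................................................................
217 ..........................................................................................
219 ..........................................................................................
221 ..........................................................................................
223 ..........................................................................................
225 .......................
[... 4907 characters left out ...]

231 ...............................................................................................
233 ...............................................................................................
235 ...............................................................................................
237 ...............................................................................................
239 ...............................................................................................
241 ...............................................................................................
243 ...............................................................................................
```

```bash
cat >> h.py <<'E'
def faredge(n='top'):
    im=cams.grab_frame(n); h=cv2.cvtColor(im,cv2.COLOR_BGR2HSV); m=cv2.inRange(h,(7,135,75),(14,255,255)); m[:195]=0; m[245:]=0
    pts=[]
    for c in range(285,335):
        r=np.where(m[:,c])[0]
        if len(r)>4 : pts.append((c,r[0]-.5))
    P=onz(n,pts,44); F=np.array([Fr(p) for p in P]); k=np.polyfit(F[:,0],F[:,1],1) if len(F)>4 else None
    allr=np.argwhere(m[:,270:340]); left=allr[:,1].min()+270; rl=allr[allr[:,1]==left-270,0].mean()
    return F[:,:2].round(1), k, Fr(onz(n,[[left-.5,rl]],44)[0])
E
python3 - <<'E'
from h import *
F,k,l=faredge();print(F.tolist(),'slope,int',k,'teeth',l)
E
```

```text
[[-7.8, 6.7], [-11.0, 7.3], [-14.2, 7.9], [-17.3, 8.4], [-20.5, 9.0], [-23.6, 9.6], [-26.8, 10.1], [-30.6, 7.5], [-33.1, 11.3], [-36.9, 8.6], [-40.1, 9.2], [-43.2, 9.7], [-47.0, 7.1], [-49.5, 10.9]] slope,int [-0.04905598  7.39235534] teeth [46.35834168 44.71462018 44.        ]
```

apply_moves --pt "0.002 0 0 0 0.3" --pt "0.004 0 0 0 0.3" --pt "0.006 0 0 0 0.3" --pt "0.007 0 0 0 0.3" --pt "0.008 0 0 0 0.3"

```text
time_s: 13.05
ee_pos: [536.1, -115.7, -18.9]
ee_rot: [-180.0, 0.0, 11.5]
force: [-2.5, 0.6, 2.1]
gripper_width: 59.4
gripper_force: 1.2
```

Run:
```python
from h import *
F,k,l=faredge();print(F.tolist(),'slope,int',k,'teeth',l, env.state()['force'],Fr(env.state()['ee_pos']))
```

```text
[[-5.9, -0.3], [-8.5, 3.5], [-12.2, 0.9], [-15.4, 1.4], [-18.6, 2.0], [-21.7, 2.6], [-24.9, 3.1], [-28.0, 3.7], [-31.2, 4.3], [-35.0, 1.6], [-38.2, 2.2], [-41.3, 2.7], [-44.5, 3.3], [-47.7, 3.9]] slope,int [-0.05144877  1.1265589 ] teeth [19.85317944  6.72747139 44.        ] [-2.13805183  0.76623328  0.70310173] [-68.96379849  85.55242972 -18.8794111 ]
```

apply_moves --pt "0.0005 0 0 0 0.3" --pt "0.001 0 0 0 0.3" --pt "0.0015 0 0 0 0.3" --pt "0.002 0 0 0 0.3"

```text
time_s: 13.5
ee_pos: [538.2, -115.3, -18.9]
ee_rot: [-180.0, 0.0, 11.5]
force: [-2.8, -1.2, 1.2]
gripper_width: 59.9
gripper_force: 1.1
```

apply_moves --pt "0.0005 0 0 0 0.3" --pt "0.001 0 0 0 0.3" --pt "0.0015 0 0 0 0.3"

```text
time_s: 13.8
ee_pos: [539.7, -115.0, -18.9]
ee_rot: [-180.0, -0.0, 11.5]
force: [-2.1, -0.5, 1.3]
gripper_width: 59.3
gripper_force: 1.1
```

apply_moves --pt "0.0005 0 0 0 0.3" --pt "0.001 0 0 0 0.3"

```text
time_s: 14.0
ee_pos: [540.7, -114.8, -18.9]
ee_rot: [-180.0, -0.0, 11.5]
force: [-2.4, -1.0, 1.8]
gripper_width: 59.3
gripper_force: 1.1
```

apply_moves --pt "0.0005 0 0 0 0.3" --pt "0.0005 0 0 0 0.3"

```text
time_s: 14.2
ee_pos: [540.7, -114.8, -18.9]
ee_rot: [-180.0, 0.0, 11.5]
force: [-3.9, -1.1, 2.4]
gripper_width: 59.2
gripper_force: 1.9
```

Run:
```python
from h import *
F,k,l=faredge();print(F.tolist(),'slope,int',k, env.state()['force'],Fr(env.state()['ee_pos']))
```

```text
[[-6.5, -3.5], [-9.7, -2.9], [-12.9, -2.3], [-16.0, -1.8], [-19.2, -1.2], [-22.3, -0.6], [-26.1, -3.3], [-29.3, -2.7], [-32.5, -2.2], [-35.6, -1.6], [-38.8, -1.0], [-42.0, -0.5], [-45.8, -3.1], [-48.9, -2.6]] slope,int [-0.0163747 -2.5503981] [-2.94155195 -0.78026921  2.4581176 ] [-68.9980162   81.11625938 -18.88641286]
```

apply_moves --pt "0.0005 0 0 0 0.3" --pt "0.0005 0 0 0 0.3"

```text
time_s: 14.45
ee_pos: [540.7, -114.8, -18.9]
ee_rot: [-180.0, 0.1, 11.5]
force: [-5.2, -1.8, 4.0]
gripper_width: 59.1
gripper_force: 2.8
```

apply_moves --pt "0.0003 0 0 0 0.3" --pt "0.0003 0 0 0 0.3"

```text
time_s: 14.65
ee_pos: [540.7, -114.8, -18.9]
ee_rot: [-180.0, 0.1, 11.5]
force: [-6.1, -2.6, 3.6]
gripper_width: 59.2
gripper_force: 3.1
```

apply_moves --pt "0.0004 0 0 0 0.3" --pt "0.0004 0 0 0 0.3" --pt "0.0004 0 0 0 0.3"

```text
time_s: 14.95
ee_pos: [540.7, -114.8, -18.9]
ee_rot: [-180.0, 0.2, 11.5]
force: [-7.0, -3.1, 5.3]
gripper_width: 59.1
gripper_force: 3.6
```

apply_moves --pt "-0.001 0 0 0 0.3" --pt "-0.003 0 0 0 0.3" --pt "-0.01 0 0 0 0.3" --pt "-0.03 0 0 0 0.3" --pt "-0.06 0 0 0 0.3"

```text
time_s: 15.45
ee_pos: [485.1, -126.6, -18.7]
ee_rot: [179.9, -0.2, 11.5]
force: [0.3, -0.1, -0.2]
gripper_width: 59.2
gripper_force: 0.0
```

apply_moves --pt "-0.04 0 -0.02 0 -1" --pt "-0.08 0 -0.06 0 -1" --pt "-0.12 0.0 -0.1 0 -1" --pt "-0.16 0 -0.14 0 -1" --pt "-0.16 0.0 -0.14 0 -1"

```text
time_s: 15.95
ee_pos: [325.7, -158.9, 123.7]
ee_rot: [179.8, -0.2, 11.4]
force: [0.8, -0.6, 0.1]
gripper_width: 22.6
gripper_force: 0.0
```

```bash
cat >> h.py <<'E'
def meas():
    im=cams.grab_frame('top'); m=cv2.inRange(cv2.cvtColor(im,cv2.COLOR_BGR2HSV),(7,135,75),(14,255,255)); m[:192]=0;m[250:]=0;m[:,:262]=0;m[:,345:]=0
    m=cv2.morphologyEx(m,cv2.MORPH_CLOSE,np.ones((3,3)))
    c=max(cv2.findContours(m,0,2)[0],key=cv2.contourArea)[:,0,:]
    F=np.array([Fr(p)[:2] for p in onz('top',c,44)]); q=np.percentile
    x0,x1=F[:,0].min(),F[:,0].max(); w=np.linspace(x0+8,x1-18,12); far=[];near=[]
    for a,b in zip(w[:-1],w[1:]):
        s=F[(F[:,0]>=a)&(F[:,0]<=b)]
        if len(s)>1: far.append((s[:,0].mean(),s[:,1].min())); near.append((s[:,0].mean(),s[:,1].max()))
    far=np.array(far);near=np.array(near)
    print('x',x0.round(1),x1.round(1),'far',np.polyfit(*far.T,1),far[:,1].mean(),'near',np.polyfit(*near.T,1),near[:,1].mean())
    return im
E
python3 - <<'E'
from h import *
cv2.imwrite('pics/t10.png',meas());print(env.state()['ee_pos'],env.state()['time_s'])
t=cv2.imread('pics/t7.png')
E
```

```text
x -126.4 2.5 far [-0.04220341  8.38057982] 11.125966382590601 near [ 0.11392354 55.55197555] 48.14110201444295
[ 325.54452636 -159.34407028  124.60954645] 16.0
```

Run:
```python
from h import *
im=cv2.imread('pics/t10.png'); h=cv2.cvtColor(im,cv2.COLOR_BGR2HSV); m=cv2.inRange(h,(7,135,75),(14,255,255))
for r in range(198,240,2): print(r,''.join('#' if v else '.' for v in m[r,270:350]))
far=[];near=[]
for c in range(300,334):
    r=np.where(m[195:250,c])[0]+195
    far.append(Fr(onz('top',[[c,r[0]-.5]],44)[0])[:2]); near.append(Fr(onz('top',[[c,r[-1]+.5]],44)[0])[:2])
far,near=map(np.array,(far,near)); print(np.polyfit(*far.T,1),np.median(far[:,1]),np.polyfit(*near.T,1),np.median(near[:,1]))
# fence face edge: bright->dark transition below light strip where visible
```

```text
198 ................................................................................
200 .........................................................####...................
202 ...............................................###############..................
204 .....................................#########################..................
206 ........................##############################..######..................
208 .......................###################.####################.................
210 ......................#.....###################################.................
212 ............................####################################................
214 ........................########################################................
216 .........................########################################...............
218 ........................#....####################################...............
220 .........................#..#.##########################........................
222 ..........................###################...................................
224 .........................#########..............................................
226 ................................................................................
228 ................................................................................
230 ................................................................................
232 ................................................................................
234 ................................................................................
236 ................................................................................
238 ................................................................................
[-0.0886262  -6.89169656] -1.7252595019713706 [5.17845591e-03 6.09815104e+01] 60.60235823408436
```

Run:
```python
from h import *
print(W(-156,32,0),Fr(env.state()['ee_pos'])); plan([*W(-156,32,0)[:2],110],11.4,7,-1)
```

```text
[ 606.184 -190.248    0.   ] [-69.86704962 300.87683415 124.60954645]
[[0.0384, 0.0123, 0.0021, np.float64(0.0), -1], [0.0768, 0.0245, 0.0042, np.float64(0.0), -1], [0.1153, 0.0368, 0.0063, np.float64(0.0), -1], [0.1537, 0.0491, 0.0083, np.float64(0.0), -1], [0.1921, 0.0613, 0.0104, np.float64(0.0), -1]]
[[0.0384, 0.0123, 0.0021, np.float64(0.0), -1], [0.0769, 0.0245, 0.0042, np.float64(0.0), -1]]
```

apply_moves --pt "0.038 0.012 0.002 0 -1" --pt "0.077 0.025 0.004 0 -1" --pt "0.115 0.037 0.006 0 -1" --pt "0.154 0.049 0.008 0 -1" --pt "0.192 0.061 0.01 0 -1"

```text
time_s: 16.5
ee_pos: [529.5, -179.5, 109.9]
ee_rot: [-180.0, -0.0, 11.5]
force: [0.2, -0.4, -0.2]
gripper_width: 0.7
gripper_force: 0.0
```

apply_moves --pt "0.038 0.012 0.002 0 -1" --pt "0.077 0.025 0.004 0 -1" --pt "0.077 0.025 0.004 0 -1"

```text
time_s: 16.8
ee_pos: [612.7, -188.9, 104.6]
ee_rot: [180.0, -0.2, 11.6]
force: [-0.4, 0.5, 0.3]
gripper_width: 0.4
gripper_force: 0.0
```

Run:
```python
from h import *
s=env.state();print(s['ee_pos'],s['ee_rot'],Fr(s['ee_pos'])); plan([*W(-156,32,0)[:2],-18],11.4,5,-1)
```

```text
[ 612.73958613 -188.88171485  104.57906047] [ 1.79972954e+02 -1.67878813e-01  1.15721455e+01] [-155.96575819   25.30366685  104.57906047]
[[-0.0013, 0.0, 0.0245, np.float64(0.001), -1], [-0.0027, 0.0, 0.049, np.float64(0.001), -1], [-0.004, 0.0, 0.0735, np.float64(0.002), -1], [-0.0054, 0.0, 0.0981, np.float64(0.002), -1], [-0.0067, 0.0, 0.1226, np.float64(0.003), -1]]
```

apply_moves --pt "0 0 0.03 0 -1" --pt "0 0 0.06 0 -1" --pt "0 0 0.06 0 -1" --pt "0 0 0.06 0 -1"

```text
time_s: 17.2
ee_pos: [607.1, -188.6, 46.8]
ee_rot: [-180.0, 0.0, 11.5]
force: [0.3, 0.2, 0.4]
gripper_width: 0.5
gripper_force: 0.0
```

Run:
```python
from h import *
s=env.state();print(s['ee_pos'],s['ee_rot'],Fr(s['ee_pos']),s['force']); plan([*W(-156,32,0)[:2],-18],11.4,4,-1)
```

```text
[ 607.12159045 -188.63769166   46.75893614] [-1.79954800e+02  4.75890094e-02  1.15038645e+01] [-154.60863432   30.760742     46.75893614] [0.31007194 0.20925953 0.42651579]
[[-0.0003, 0.0003, 0.0162, np.float64(0.0), -1], [-0.0006, 0.0007, 0.0324, np.float64(0.001), -1], [-0.0009, 0.001, 0.0486, np.float64(0.001), -1], [-0.0012, 0.0014, 0.0648, np.float64(0.002), -1]]
```

apply_moves --pt "-0.001 0 0.02 0 -1" --pt "-0.001 0 0.04 0 -1" --pt "-0.001 0 0.055 0 -1" --pt "-0.001 0 0.063 0 -1" --pt "-0.001 0 0.063 0 -1"

```text
time_s: 17.7
ee_pos: [606.8, -189.2, -15.5]
ee_rot: [180.0, -0.0, 11.5]
force: [0.6, 0.0, 1.1]
gripper_width: 0.6
gripper_force: 0.0
```

apply_moves --pt "0 -0.004 0 0 -1" --pt "0 -0.008 0 0 -1" --pt "0 -0.012 0 0 -1" --pt "0 -0.016 0 0 -1" --pt "0 -0.02 0 0 -1"

```text
time_s: 18.2
ee_pos: [603.1, -169.7, -15.3]
ee_rot: [179.9, -0.1, 11.5]
force: [0.3, -2.6, 1.8]
gripper_width: 0.3
gripper_force: 1.0
```

apply_moves --pt "0 -0.004 0 0 -1" --pt "0 -0.008 0 0 -1" --pt "0 -0.012 0 0 -1" --pt "0 -0.016 0 0 -1" --pt "0 -0.02 0 0 -1"

```text
time_s: 18.7
ee_pos: [598.6, -149.8, -15.8]
ee_rot: [180.0, -0.0, 11.5]
force: [1.0, -2.2, 2.4]
gripper_width: 0.7
gripper_force: 1.5
```

```bash
cat >> h.py <<'E'
def edges():
    im=cams.grab_frame('top'); cv2.imwrite('pics/last.png',im); h=cv2.cvtColor(im,cv2.COLOR_BGR2HSV); m=cv2.inRange(h,(7,135,75),(14,255,255))
    for r in range(198,232,2): print(r,''.join('#' if v else '.' for v in m[r,262:345]))
    near=[]
    for c in range(275,335):
        r=np.where(m[195:250,c])[0]+195
        if len(r)>6: near.append(Fr(onz('top',[[c,r[-1]+.5]],44)[0])[:2])
    near=np.array(near); print('near',near.round(1).tolist() if len(near)<12 else np.polyfit(*near.T,1),np.median(near[:,1]))
    s=env.state(); print(Fr(s['ee_pos']),s['ee_rot'],s['force'])
E
python3 - <<'E'
from h import *
edges()
E
```

```text
198 ...................................................................................
200 ...................................................................................
202 ...................................................................................
204 ...................................................................................
206 ................................##########.........................................
208 ........................##################.........................................
210 ........................##################.........................................
212 .............................##############........................................
214 ............................###############........................................
216 .........................###################.......................................
218 .........................###################.......................................
220 ..............................##############.......................................
222 ............................##################...###...............................
224 ..........................################.........................................
226 ...........................####....................................................
228 ...................................................................................
230 ...................................................................................
near [-0.13066065 59.23304767] 60.79128084951526
[-114.00396022   31.54842278  -15.89542199] [-1.79958371e+02  9.19961400e-03  1.15054262e+01] [ 0.94861111 -1.61933004  1.82069271]
```

apply_moves --pt "0 -0.004 0 0 -1" --pt "0 -0.008 0 0 -1" --pt "0 -0.012 0 0 -1" --pt "0 -0.016 0 0 -1" --pt "0 -0.018 0 0 -1"

```text
time_s: 19.25
ee_pos: [594.7, -131.8, -15.9]
ee_rot: [-180.0, 0.0, 11.5]
force: [-0.3, -3.5, 1.9]
gripper_width: 0.5
gripper_force: 1.3
```

apply_moves --pt "0 -0.001 0 0 -1" --pt "0 -0.002 0 0 -1" --pt "0 -0.003 0 0 -1" --pt "0 -0.004 0 0 -1"

```text
time_s: 19.65
ee_pos: [594.1, -128.4, -15.9]
ee_rot: [-180.0, 0.0, 11.5]
force: [0.4, -1.9, 1.8]
gripper_width: 0.2
gripper_force: 1.3
```

Run:
```python
from h import *
edges()
m=cv2.imread('pics/last.png'); 
for r in (212,216,220): print(r,[tuple(m[r,c].tolist()) for c in range(268,284)])
```

```text
198 ...................................................................................
200 ...................................................................................
202 ...................................................................................
204 ...................................................................................
206 .................................#.................................................
208 ......................#############................................................
210 .................##################................................................
212 .................####.#############................................................
214 ......................##############...............................................
216 ...................#################...............................................
218 ...................##################..............................................
220 ...................#...##############..............................................
222 ........................#############...
[... 599 characters left out ...]
5, 66), (33, 48, 57), (34, 50, 65), (32, 46, 57), (33, 46, 59), (50, 76, 101), (69, 105, 138), (80, 124, 164), (81, 125, 165), (79, 122, 159), (42, 68, 99), (38, 64, 108), (36, 64, 107), (29, 52, 88), (24, 42, 72)]
216 [(86, 131, 171), (85, 131, 171), (86, 132, 172), (82, 126, 163), (44, 67, 87), (15, 18, 22), (19, 20, 22), (25, 33, 42), (27, 43, 57), (31, 46, 62), (28, 44, 60), (36, 56, 76), (65, 103, 141), (59, 95, 137), (52, 85, 128), (43, 74, 118)]
220 [(117, 119, 123), (120, 123, 126), (103, 111, 122), (120, 126, 133), (120, 124, 131), (68, 69, 70), (21, 23, 25), (11, 16, 19), (24, 37, 49), (27, 41, 56), (25, 43, 55), (28, 42, 56), (20, 33, 48), (25, 47, 77), (25, 42, 73), (21, 39, 69)]
```

apply_moves --pt "0 -0.001 0 0 -1" --pt "0 -0.002 0 0 -1" --pt "0 -0.003 0 0 -1" --pt "0 -0.004 0 0 -1" --pt "0 -0.005 0 0 -1"

```text
time_s: 20.2
ee_pos: [593.1, -123.4, -15.9]
ee_rot: [-180.0, 0.0, 11.5]
force: [0.7, -2.2, 1.8]
gripper_width: 0.7
gripper_force: 1.2
```

apply_moves --pt "0 -0.0006 0 0 -1" --pt "0 -0.0012 0 0 -1" --pt "0 -0.0018 0 0 -1" --pt "0 -0.0024 0 0 -1"

```text
time_s: 20.6
ee_pos: [592.6, -121.1, -15.9]
ee_rot: [-180.0, 0.0, 11.5]
force: [0.1, -1.4, 1.4]
gripper_width: 0.5
gripper_force: 1.1
```

apply_moves --pt "0 -0.0006 0 0 -1" --pt "0 -0.0012 0 0 -1" --pt "0 -0.0018 0 0 -1" --pt "0 -0.0024 0 0 -1"

```text
time_s: 21.0
ee_pos: [592.1, -118.7, -15.9]
ee_rot: [-180.0, 0.0, 11.5]
force: [-0.0, -2.3, 1.6]
gripper_width: 0.7
gripper_force: 1.1
```

apply_moves --pt "0 -0.0005 0 0 -1" --pt "0 -0.001 0 0 -1" --pt "0 -0.0015 0 0 -1" --pt "0 -0.002 0 0 -1"

```text
time_s: 21.4
ee_pos: [591.7, -116.8, -15.9]
ee_rot: [-180.0, 0.0, 11.5]
force: [0.8, -2.7, 0.1]
gripper_width: 0.2
gripper_force: 1.0
```

apply_moves --pt "0 -0.0005 0 0 -1" --pt "0 -0.001 0 0 -1" --pt "0 -0.0015 0 0 -1"

```text
time_s: 21.7
ee_pos: [591.5, -115.3, -15.9]
ee_rot: [-180.0, 0.0, 11.5]
force: [-0.5, -1.1, 0.9]
gripper_width: 0.8
gripper_force: 1.0
```

apply_moves --pt "0 -0.0005 0 0 -1" --pt "0 -0.001 0 0 -1" --pt "0 -0.001 0 0 -1"

```text
time_s: 22.0
ee_pos: [591.2, -114.2, -15.9]
ee_rot: [-180.0, 0.0, 11.5]
force: [0.5, -1.5, 0.3]
gripper_width: 0.2
gripper_force: 0.8
```

Run:
```python
from h import *
edges()
m=cv2.imread('pics/last.png'); 
for r in (214,216,218,220,222,224): print(r,[int(m[r,c].max()) for c in range(268,290)])
```

```text
198 ...................................................................................
200 ...................................................................................
202 ...................................................................................
204 ...................................................................................
206 ...................................................................................
208 ......................########.....................................................
210 .............#################.....................................................
212 .............#################.....................................................
214 ..................#############....................................................
216 .................##############....................................................
218 ..............##################...................................................
220 ...............#################...................................................
222 ...................#############........
[... 512 characters left out ...]
03  1.15017805e+01] [-1.84311384 -1.04746044  0.22579212]
214 [168, 167, 169, 165, 79, 35, 40, 40, 42, 38, 37, 68, 98, 104, 104, 107, 103, 108, 107, 109, 110, 110]
216 [172, 173, 173, 163, 89, 27, 16, 30, 43, 58, 66, 78, 110, 112, 112, 112, 110, 109, 111, 107, 110, 107]
218 [167, 165, 167, 163, 122, 37, 15, 35, 87, 115, 123, 122, 114, 106, 105, 103, 103, 106, 106, 107, 108, 112]
220 [123, 126, 122, 133, 129, 69, 24, 22, 66, 113, 116, 111, 90, 113, 119, 117, 117, 122, 122, 118, 121, 121]
222 [141, 136, 130, 113, 103, 59, 21, 18, 18, 30, 34, 31, 51, 116, 120, 121, 122, 123, 123, 119, 118, 121]
224 [84, 74, 67, 61, 83, 81, 30, 17, 25, 59, 70, 78, 83, 105, 122, 123, 125, 124, 123, 122, 119, 120]
```

apply_moves --pt "0 -0.0005 0 0 -1" --pt "0 -0.001 0 0 -1" --pt "0 -0.0015 0 0 -1"

```text
time_s: 22.35
ee_pos: [591.0, -112.9, -15.9]
ee_rot: [-180.0, -0.0, 11.5]
force: [0.8, -2.0, 0.1]
gripper_width: 0.5
gripper_force: 0.9
```

apply_moves --pt "0 -0.0005 0 0 -1" --pt "0 -0.001 0 0 -1" --pt "0 -0.0015 0 0 -1"

```text
time_s: 22.65
ee_pos: [591.0, -111.8, -15.8]
ee_rot: [180.0, -0.0, 11.5]
force: [2.0, -2.9, -0.3]
gripper_width: 0.3
gripper_force: 2.0
```

apply_moves --pt "0 -0.0004 0 0 -1" --pt "0 -0.0008 0 0 -1"

```text
time_s: 22.85
ee_pos: [591.1, -111.3, -15.8]
ee_rot: [179.9, -0.1, 11.5]
force: [1.6, -6.0, -0.5]
gripper_width: 0.4
gripper_force: 2.8
```

apply_moves --pt "0 -0.0004 0 0 -1" --pt "0 -0.0008 0 0 -1"

```text
time_s: 23.05
ee_pos: [591.1, -110.9, -15.7]
ee_rot: [179.9, -0.1, 11.5]
force: [1.3, -7.2, 0.0]
gripper_width: 0.0
gripper_force: 3.6
```

apply_moves --pt "0 -0.0004 0 0 -1" --pt "0 -0.0008 0 0 -1" --pt "0 -0.0008 0 0 -1"

```text
time_s: 23.35
ee_pos: [591.1, -110.7, -15.5]
ee_rot: [179.8, -0.1, 11.6]
force: [0.9, -8.7, -0.9]
gripper_width: 0.5
gripper_force: 4.1
```

apply_moves --pt "0 -0.0004 0 0 -1" --pt "0 -0.0006 0 0 -1" --pt "0 -0.0006 0 0 -1"

```text
time_s: 23.65
ee_pos: [591.1, -110.5, -15.5]
ee_rot: [179.8, -0.1, 11.6]
force: [2.2, -9.0, -0.3]
gripper_width: 0.6
gripper_force: 4.6
```

apply_moves --pt "0 -0.0004 0 0 -1" --pt "0 -0.0008 0 0 -1" --pt "0 -0.0008 0 0 -1"

```text
time_s: 23.95
ee_pos: [591.1, -110.2, -15.4]
ee_rot: [179.8, -0.1, 11.6]
force: [2.2, -10.6, -1.3]
gripper_width: 0.5
gripper_force: 5.3
```

apply_moves --pt "0 -0.0003 0 0 -1" --pt "0 -0.0003 0 0 -1" --pt "0 -0.0003 0 0 -1"

```text
time_s: 24.25
ee_pos: [591.1, -110.1, -15.4]
ee_rot: [179.7, -0.1, 11.6]
force: [1.9, -11.3, -0.3]
gripper_width: 0.2
gripper_force: 5.6
```

Run:
```python
from h import *
edges()
```

```text
198 ...................................................................................
200 ...................................................................................
202 ...................................................................................
204 ...................................................................................
206 ...................................................................................
208 .......................#####.......................................................
210 ............################.......................................................
212 ............#################......................................................
214 ................#############......................................................
216 ................##############.....................................................
218 .............#################.....................................................
220 ..............################.....................................................
222 ..................#############....................................................
224 .................###############....###............................................
226 ...............################....................................................
228 ...............#####...............................................................
230 ...................................................................................
near [-0.29301715 69.8427265 ] 60.885992367608885
[-74.4685119   30.80373892 -15.38505328] [ 1.79741337e+02 -1.10558112e-01  1.15835487e+01] [  1.96315939 -11.54555638  -1.4811361 ]
```

apply_moves --pt "0 0 0 0 -1" --pt "0 0 0 0 -1" --pt "0 0 0 0 -1" --pt "0 0 0 0 -1" --pt "0 0 0 0 -1"

```text
time_s: 24.8
ee_pos: [591.1, -110.1, -15.4]
ee_rot: [179.7, -0.1, 11.6]
force: [2.0, -11.0, 0.1]
gripper_width: 0.4
gripper_force: 5.6
```

apply_moves --pt "0 0.0005 0 0 -1" --pt "0 0.001 0 0 -1" --pt "0 0.0015 0 0 -1" --pt "0 0.002 0 0 -1" --pt "0 0.0025 0 0 -1"

```text
time_s: 25.3
ee_pos: [591.1, -111.1, -15.7]
ee_rot: [179.9, -0.1, 11.5]
force: [0.5, -5.6, -0.4]
gripper_width: 0.6
gripper_force: 3.0
```

apply_moves --pt "0 0.0005 0 0 -1" --pt "0 0.001 0 0 -1" --pt "0 0.0015 0 0 -1" --pt "0 0.002 0 0 -1" --pt "0 0.0025 0 0 -1"

```text
time_s: 25.8
ee_pos: [590.7, -111.9, -15.9]
ee_rot: [-179.9, 0.0, 11.5]
force: [1.2, -2.0, -0.1]
gripper_width: 0.6
gripper_force: 0.8
```

apply_moves --pt "0 0.001 0 0 -1" --pt "0 0.002 0 0 -1" --pt "0 0.004 0 0 -1" --pt "0 0.006 0 0 -1" --pt "0 0.01 0 0 -1"

```text
time_s: 26.3
ee_pos: [592.7, -122.0, -15.9]
ee_rot: [-180.0, 0.0, 11.5]
force: [0.5, -0.4, -0.1]
gripper_width: 0.7
gripper_force: 0.0
```

Now I back off clear, lift and check the final state.

apply_moves --pt "0 0.015 0 0 -1" --pt "0 0.025 -0.02 0 -1" --pt "0 0.025 -0.06 0 -1" --pt "0 0.025 -0.11 0 -1" --pt "0 0.025 -0.15 0 -1"

```text
time_s: 26.8
ee_pos: [598.5, -148.1, 136.8]
ee_rot: [179.9, -0.1, 11.5]
force: [0.0, 0.1, 0.3]
gripper_width: 0.4
gripper_force: 0.0
```

apply_moves --pt "-0.05 0 0 0 -1" --pt "-0.1 0 0 0 -1" --pt "-0.15 0 0 0 -1" --pt "-0.2 0 0 0 -1" --pt "-0.24 0 0 0 -1"

```text
time_s: 27.3
ee_pos: [360.0, -195.2, 134.2]
ee_rot: [180.0, 0.0, 11.5]
force: [1.0, -0.3, -0.3]
gripper_width: 0.2
gripper_force: 0.0
```

Run:
```python
from h import *
edges(); im=cv2.imread('pics/last.png'); m=cv2.inRange(cv2.cvtColor(im,cv2.COLOR_BGR2HSV),(7,135,75),(14,255,255))
for nm,rg in(('far',0),('near',-1)):
  P=np.array([Fr(onz('top',[[c,(np.where(m[195:250,c])[0]+195)[rg]+(-.5 if rg==0 else .5)]],44)[0])[:2] for c in range(282,312)])
  P=P[np.abs(P[:,1]-np.median(P[:,1]))<4]; print(nm,np.polyfit(*P.T,1),np.median(P[:,1]))
for r in (216,218,220,222,224): print(r,[int(im[r,c].max()) for c in range(268,290)])
a=cv2.imread('pics/top0.png').astype(int); d=np.abs(a-im).max(2)
for nm,(u,v) in dict(mugb=(430,240),mugA=(122,255),glue=(337,177),tree=(281,186),house=(154,210),tape=(390,268)).items(): print(nm,d[v-15:v+15,u-15:u+15].mean().round(1))
print(env.state()['time_s'])
```

```text
198 ...................................................................................
200 ...................................................................................
202 ...................................................................................
204 ............................................#######................................
206 .................................##################................................
208 ......................#############################................................
210 .............#######################################...............................
212 ............###################.####################...............................
214 .................####################################..............................
216 .................#######################.############..............................
218 ..............#######################################..............................
220 ..............###############################.########.............................
222 ..................######################
[... 575 characters left out ...]
43]
far [ 0.00158691 -1.29167454] -1.3050423767799644
near [2.33544643e-04 6.10124420e+01] 60.95855475812926
216 [161, 162, 160, 153, 81, 23, 16, 29, 41, 49, 54, 97, 103, 104, 103, 102, 103, 102, 104, 101, 99, 100]
218 [156, 153, 155, 154, 113, 33, 21, 48, 103, 111, 111, 88, 93, 98, 99, 99, 97, 96, 100, 100, 102, 101]
220 [117, 117, 114, 124, 119, 64, 22, 34, 92, 109, 106, 102, 102, 108, 109, 111, 110, 112, 111, 111, 109, 113]
222 [132, 128, 117, 104, 94, 54, 20, 14, 27, 29, 33, 35, 83, 109, 110, 113, 113, 114, 112, 109, 111, 111]
224 [74, 69, 60, 58, 77, 71, 24, 15, 30, 61, 64, 69, 70, 110, 117, 114, 114, 113, 116, 112, 110, 110]
mugb 3.2
mugA 2.9
glue 3.3
tree 3.3
house 3.3
tape 65.1
27.35
```

```bash
python3 -c "
from workcell import env
print(env.job_done())"
```

```text
the job is handed in; nothing more can be done
None
```

I pushed the tower over onto its back, slid it flush along the batten to the pad, pressed it there at about 9–11 N, let go and handed the job in at about 27 s; no score came back, and I didn't confirm the card roll by image at the end because its spot had changed, probably the arm passing over it.

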